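Unlatch the dust cassette and stand it in the tray

TASK

The dust filter cassette on the bench is held in its dock by a spring latch whose thumb tab is hidden under the cassette's overhanging cover. Press the tab down until the cassette springs up, then lift the cassette out by its handle and set it down gently, upright on its base, in the wooden tray. Leave the glue bottle, the brush and the wood offcut where they are.

Things in the scene. Friction and masses are not known exactly. Their poses are not given: they have to be found in the camera images.
- dock: Grey metal dock screwed to the bench: an open well, outside 111 (x) x 81 (y) mm, rim 70 mm and seat 25 mm above the bench, 2.5 mm clearance round the cassette, on a 10 mm thick foot plate (x -85..85, y -63..87 mm). Hose spout on its -y side, latch tab on its +y side. Origin on the bench at the well's centre, z up. Its +y points to the world's -y, give or take 30 degrees.
- latch (a joint): Turn of the latch (rad): 0 at rest, latched; 0.30 tab pressed to its stop. Tab pressed straight down about 12 mm (0.18 rad, 3 to 7 N) clears the hooks; the stop comes at about 19 mm. A spring returns it. Once clear, a spring plate pushes the cassette up 14 mm, where it stays, free of the hooks, also after the tab is let go. Pulling without pressing does not free it.
- latch_tab (a point): Near the middle of the top face of the flat steel thumb tab, 44 (dock x) x 28 (dock y) x 5 mm. At rest it is level, 65 mm above the bench, this point 67 mm from the dock's origin along the dock's +y, outer edge at 80 mm. Wholly under the cassette's cover: reach it with a tool that leans out to the dock's +y side, 30 to 50 degrees from vertical, and points in under the cover.
- cassette: Filter cassette, about 0.4 kg: a grey box 90 (x) x 60 (y) x 105 (z) mm with paper pleats, a black cover plate and an aluminium handle. Origin at the centre of its underside, z up. Seated, its axes are those of the dock and its underside is 25 mm above the bench. Two lugs stand 10 mm out from its +x and -x faces, 50 to 55 mm above the underside.
- cassette_center (a point): Centre of the cassette's grey box, 52.5 mm above its underside.
- cassette_handle (a point): Middle of the handle bar, 163 mm above the cassette's underside (3 mm to +y of its centre). The bar runs along the cassette's y, 92 mm long, 18 mm wide (along x), 14 mm high, on a post at each end (70 mm free between the posts), with 41 mm free height between the bar and the cover.
- tray: Low open plywood tray fixed to the bench, outside 186 (x) x 146 (y) x 34 mm high, walls and floor 8 mm thick, inside 170 x 130 mm. Origin at the centre of its underside, on the bench.
- offcut_center (a point): Centre of a loose pine offcut, 50 x 120 x 32 mm. Leave it alone.
- glue_center (a point): Middle, half-way up, of a white glue bottle, 56 mm across, 130 mm tall. Leave it alone.
- brush_grip (a point): Handle of a bench brush lying on the bench, 190 mm long. Leave it alone.
- latch_pivot (a point): Pivot of the latch, at the dock's centre, 45 mm above the bench, axis along the dock's x. The latch is a U-shaped steel bail straddling the dock; its two hooks lie over the lugs on the cassette's sides. Its 4 mm thick cross bar passes in front of the dock wall, 52 mm from the centre along the dock's +y, no higher than the tab.
- cover_edge (a point): Middle of the lower edge of the cassette's cover on the latch side: 85 mm from the cassette's centre along its +y, 105 mm above its underside; while seated 130 mm above the bench, 65 mm higher than the tab. The cover is 10 mm thick and spans x -60..60, y -36..85 mm of the cassette.
There are look-alikes about, which are no part of the job. What is shaped like the dock but green, purple or yellow is not meant.

How it is judged:
On the way, in this order (a step that is already met when the one before it is completed fails the run):
1. the latch tab is pressed down and the cassette springs up in the dock (value of joint latch above 0.1 rad and z of cassette_center in the frame of dock above 0.083 m), for 0.05 s.
2. the cassette is lifted out, its underside clear above the dock's rim (z of cassette_center in the frame of dock above 0.127 m), for 0.1 s.
At the end, for the whole second after the job is handed in: The cassette stands upright (within 0.1 rad) and at rest on the tray's floor (its centre 60.5 mm above the bench, within about 6 mm), its centre within 60 mm (tray x) and 50 mm (tray y) of the tray's middle (x of cassette_center in the frame of tray between -0.06 and 0.06 m and y of cassette_center in the frame of tray between -0.05 and 0.05 m and height (world z) of cassette_center between 0.055 and 0.067 m and angle between cassette's own z axis and vertical below 0.1 rad and linear speed of cassette below 0.02 m/s); the robot touches nothing.
It fails at once if a bystander (offcut, glue bottle or brush) is moved more than 30 mm (distance of any of offcut_center, glue_center, brush_grip from where it was at the start of the episode above 0.03 m).
It fails at once if the cassette is dropped or thrown: faster than 0.7 m/s with no finger on it (linear speed of cassette above 0.7 m/s and contact force between the fingers and cassette below 0.5 N).
It also fails if it takes over 58 s, if anything falls off the work surface, if the arm or the gripper's body presses on something with over 40 N, if the wrist force passes 120 N, or if a joint passes its speed limit or range.

ROBOT

A 6-joint arm with a two-finger parallel gripper is mounted at the origin on the work surface. World frame = base frame: x ahead of the robot, y to its left, z up, the work surface at z = 0. Lengths are in m, angles in rad, forces in N, time in s.
With the tool pointing down it reaches from about 0.375 to 0.75 m from the base axis. Payload 9 kg.
Tool frame: the origin (TCP) lies midway between the tips of the shut fingers; the grasp point (between the pads) lies 19 mm behind it; z points along the fingers, y is the direction in which the jaws open and shut (so a half turn about z gives the same grasp; the last joint's range is limited). The gripper opens to 85 mm and grips with 20 to 120 N. Pads are 22 mm wide; open, the fingers measure 114 mm over their backs; the gripper's body (76 mm by 85 mm) begins 54 mm behind the grasp point. The pads swing forward as they close: fully open they stand 13 mm farther back than shut.
Start: joints at [1.04, 0.104, 0.097, 1.564, 0, 1.353], TCP at [0.185, 0.571, 0.231] pointing down, gripper open.
Joint ranges: [-2.99, 2.99], [-0.84, 1.86], [-1.1, 1.16], [-1.84, 2.11], [-1.51, 1.56], [-3.14, 3.14]. Speed limits (rad/s): [2.22, 2.22, 2.57, 3.14, 3.14, 3.14].

INTERFACE

Orientations are given as a 3x3 rotation matrix whose columns are the frame's x, y, z axes.
In Python, from cell import manip gives the robot as it stands. The module is installed in compiled form; this text tells all that it offers.
- The arm moves only by the shell command python3 -m jog 'ROWS' [OPENING] [FORCE]. ROWS is JSON, a list of rows, each an object of numbers: "tx", "ty", "tz": the shift along the tool's x, y, z in m; "wx", "wy", "wz": the turn, a rotation vector about the tool's x, y, z in degrees. In form: [{"tx": .., "ty": .., "tz": .., "wx": .., "wy": .., "wz": ..}, ...]. A call has 1 to 10 rows; each row shifts and turns the commanded pose from where the row before left it, along the tool's axes as they then stand; what a row does not reach is not made up. A row lasts 1/8 s, in which the tool goes at most 62.5 mm and 10.7 degrees, less where a joint would pass 70% of its speed; a pose out of reach is approached as far as the arm can. A call is refused whole if a number of a shift passes 0.0625 or a number of a turn 10.7, either way. A call with a gripper value outside its range is refused whole. OPENING is the finger opening in m, from 0 to 0.0854, set as the call begins (- or left out, the last holds). The fingers move at their own pace and stop on an object; FORCE is the grip in N (left out, the last holds). Time passes only in rows, so rows that do not move let the fingers close. It gives the time, the measured TCP pose, the force and the opening at its end, in the units of the state.
- manip.get_obs(): the state, without advancing time (a new reading comes with each control period).
- manip.read_camera(name): name is "side" or "top"; returns (picture, depth): 400x640x3 uint8, red, green, blue; 400x640 float32, m along the optical axis (not along the pixel's ray), 0 where there is no reading.
- manip.camera_info(name): a dict with "fx", "fy", "cx", "cy" (pixels), "T" (4x4, takes a point from camera to world coordinates). Camera axes: x right, y up, looking along -z (the intrinsics and any distortion apply to the point x, -y, -z); pixel columns grow to the right and rows downward; lengths in m; the calibration is good to about 2 mm. A picture is of the moment at which its call begins. camera_info takes no time and is no camera call.
- manip.close_job(): hands the job in, once; it reports no verdict.
Trained networks look in the newest picture that a camera, given by its name, has taken for a name from the list of things; names that differ only in an ending like _2 or _b are one class to them, and where a whole thing is asked for, a point or a joint stands for the part that bears it (a point fixed in the world has none). Each returns a list of dicts, best first, with "confidence" (0 to 1); they miss things now and then, are a little off and sometimes report something else, mostly with a low value. They report only what shows in the picture. A call takes as long as a camera call. They do not tell look-alikes from the thing itself.
- manip.boxes_of(camera, thing): "at" ([column, row] in pixels, amid what is visible of it).
The state is a dict: "clock": time; "joint_pos": joint angles; "joint_vel": joint speeds; "joint_torque": joint torques, N m; "tcp_pos": TCP position; "tcp_rot": TCP orientation; "ft_force": force on the tool from outside, world axes, zero at the start; "torque": the same for the moment, N m; "grip_width": finger opening in m.
Only numpy, scipy, OpenCV 4.12 (cv2) and the standard library are available. Lean on these libraries where they do the work, as an engineer would, in place of code of your own. Each camera call takes 0.05 s, during which the arm holds its last target.

## Working session

There is one attempt and no reset: what is moved stays moved. The work goes in short steps, Python scripts to look and compute and a shell command to move; the robot and the scene stay as the last step left them, time stands still between calls to the robot, and variables do not carry over. Pictures are saved under pics/ and viewed, and the job is handed in when it is done.

```bash
mkdir -p pics; ls
cat > h.py <<'E'
import numpy as np, cv2
from cell import manip
def px2w(cam,u,v,d):
    c=manip.camera_info(cam);
    p=np.array([(u-c['cx'])/c['fx']*d,-(v-c['cy'])/c['fy']*d,-d,1])
    return (c['T']@p)[:3]
def cloud(cam,depth):
    c=manip.camera_info(cam);v,u=np.mgrid[0:depth.shape[0],0:depth.shape[1]]
    p=np.stack([(u-c['cx'])/c['fx']*depth,-(v-c['cy'])/c['fy']*depth,-depth,np.ones_like(depth)],-1)
    return p@c['T'].T[:,:3]
E
python3 - <<'E'
from h import *
for n in('side','top'):
    p,d=manip.read_camera(n); cv2.imwrite(f'pics/{n}0.png',p[:,:,::-1]); np.save(f'{n}0.npy',d)
    c=manip.camera_info(n);print(n,{k:np.round(c[k],3).tolist() for k in c})
    for t in('dock','cassette','cassette_handle','tray','latch_tab','cover_edge','glue_center','offcut_center','brush_grip'):
        for r in manip.boxes_of(n,t)[:4]:
            u,v=r['at'];dd=d[int(v),int(u)];print(t,np.round(r['at']),round(r['confidence'],2),np.round(px2w(n,u,v,dd),3))
o=manip.get_obs();print(o['clock'],o['tcp_pos'],o['tcp_rot'],o['grip_width'])
E
```

```text
pics
side {'fx': 460.179, 'fy': 460.179, 'cx': 321.393, 'cy': 204.133, 'T': [[0.767, 0.453, -0.454, -0.019], [-0.641, 0.541, -0.544, -0.726], [-0.001, 0.709, 0.705, 0.966], [0.0, 0.0, 0.0, 1.0]]}
dock [444. 318.] 0.9 [ 0.569 -0.468  0.02 ]
dock [349. 264.] 0.71 [ 0.481 -0.231  0.058]
dock [308. 365.] 0.64 [ 0.238 -0.374  0.068]
dock [169. 212.] 0.59 [0.226 0.223 0.056]
cassette [354. 229.] 0.91 [ 0.519 -0.205  0.138]
cassette_handle [354. 229.] 0.66 [ 0.522 -0.201  0.136]
tray [276. 199.] 0.57 [0.509 0.123 0.004]
tray [351. 228.] 0.28 [ 0.517 -0.197  0.137]
latch_tab [323. 373.] 0.96 [ 0.254 -0.403  0.059]
latch_tab [364. 259.] 0.71 [ 0.522 -0.244  0.06 ]
latch_tab [460. 322.] 0.68 [ 0.562 -0.509  0.062]
latch_tab [173. 209.] 0.51 [0.24  0.228 0.054]
cover_edge [349. 229.] 0.59 [ 0.512 -0.195  0.136]
glue_center [371. 165.] 0.74 [ 0.773 -0.01   0.08 ]
offcut_center [314. 149.] 0.97 [0.73  0.207 0.029]
brush_grip [444. 241.] 0.76 [ 0.755 -0.315  0.016]
brush_grip [362. 259.] 0.62 [ 0.516 -0.242  0.064]
top {'fx': 419.422, 'fy': 419.422, 'cx': 323.754, 'cy': 198.331, 'T': [[-0.025, 0.9
[... 340 characters left out ...]
ay [251. 205.] 0.62 [0.517 0.129 0.013]
latch_tab [429. 283.] 0.62 [ 0.264 -0.396  0.063]
latch_tab [450. 176.] 0.6 [ 0.58  -0.483  0.07 ]
latch_tab [220. 297.] 0.54 [0.241 0.205 0.067]
cover_edge [361. 187.] 0.97 [ 0.527 -0.203  0.192]
glue_center [287. 117.] 0.93 [0.772 0.005 0.094]
glue_center [361. 191.] 0.5 [ 0.527 -0.205  0.139]
offcut_center [224. 132.] 0.56 [0.753 0.213 0.031]
brush_grip [386. 127.] 0.84 [ 0.759 -0.307  0.021]
brush_grip [363. 188.] 0.5 [ 0.524 -0.207  0.187]
1.0 [0.18464409 0.57091648 0.23132828] [[-9.51475064e-01  3.07725851e-01  5.61009386e-05]
 [ 3.07725854e-01  9.51475062e-01  7.02718164e-05]
 [-3.17541895e-05  8.41255903e-05 -9.99999996e-01]] 0.0852553795342025
```

View pics/side0.png

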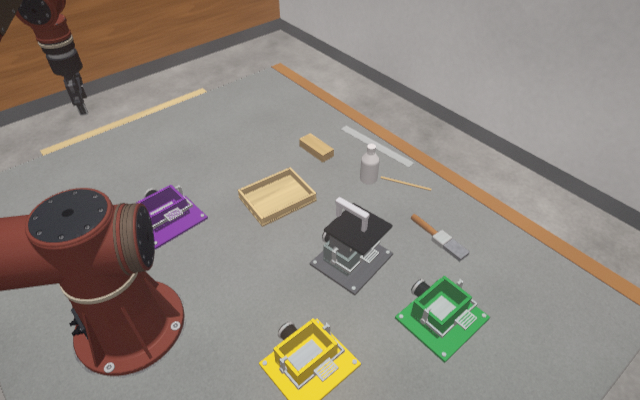

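View pics/top0.png

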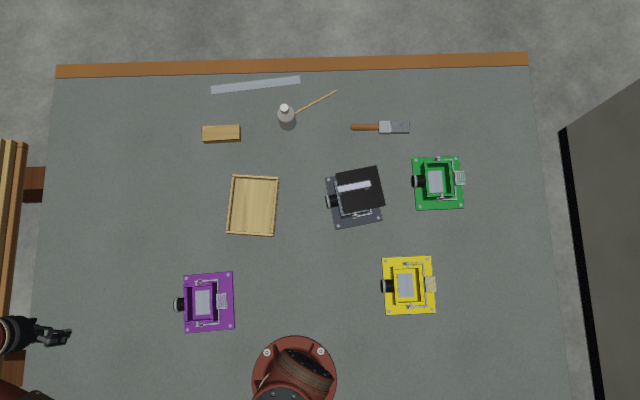

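Run:
```python
import cv2
a=cv2.imread('pics/side0.png')[180:310,280:430];cv2.imwrite('pics/side0c.png',cv2.resize(a,None,fx=4,fy=4,interpolation=2))
```

```text
(no output)
```

View pics/side0c.png

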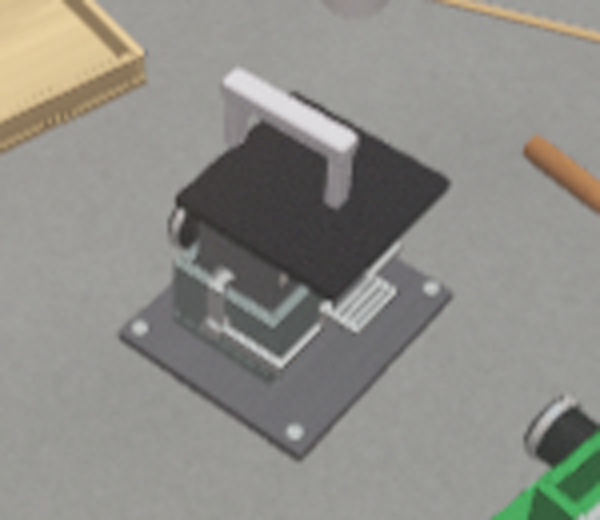

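The grey dock at side px (350,262) and top px (355,200) holds the black-covered cassette. Its ribbed tab shows at side px (370,255). The green, yellow and purple docks are empty look-alikes. The tray is at top px (253,206). Next I'll fit the poses from depth.

Run:
```python
from h import *
for n in('top','side'):
    d=np.load(f'{n}0.npy'); P=cloud(n,d).reshape(-1,3); rgb=cv2.imread(f'pics/{n}0.png').reshape(-1,3).astype(int)
    near=(np.hypot(P[:,0]-.51,P[:,1]+.19)<.16)&(d.reshape(-1)>0)
    def rect(m,t):
        q=P[m]; 
        if len(q)<5: print(n,t,len(q));return
        r=cv2.minAreaRect((q[:,:2]*1000).astype(np.float32)); print(n,t,len(q),np.round(r[0],1),np.round(r[1],1),round(r[2],1),'zmed',np.round(np.median(q[:,2]),4))
    rect(near&(P[:,2]>.130)&(P[:,2]<.150),'cover')
    rect(near&(P[:,2]>.187)&(P[:,2]<.206),'handle')
    rect(near&(P[:,2]>.003)&(P[:,2]<.017)&(rgb.max(1)<110),'foot')
    tr=(np.hypot(P[:,0]-.51,P[:,1]-.13)<.16)
    rect(tr&(P[:,2]>.026)&(P[:,2]<.042),'trayrim')
    tabm=near&(P[:,2]>.056)&(P[:,2]<.072); rect(tabm,'tab?')
```

```text
top cover 1524 [ 532.7 -200.5] [121.  126.2] 10.2 zmed 0.1392
top handle 223 [ 528.7 -181.6] [18.3 91.7] 10.2 zmed 0.1938
top foot 706 [ 537.  -200.9] [180.9 175. ] 9.9 zmed 0.0093
top trayrim 571 [516.4 123.6] [147.6 186.4] 84.3 zmed 0.0331
top tab? 224 [ 505.3 -156. ] [132.4  70.7] 44.4 zmed 0.065
side cover 1697 [ 530.8 -202.9] [123.2 128. ] 11.2 zmed 0.1379
side handle 247 [ 528.  -183.7] [21.9 91.9] 9.6 zmed 0.1922
side foot 235 [ 525.4 -194.3] [164.8 148. ] 10.2 zmed 0.0075
side trayrim 519 [514.8 120.8] [151.3 189.3] 84.6 zmed 0.0307
side tab? 420 [ 502.8 -196.4] [ 72.  154.3] 25.4 zmed 0.0643
```

```bash
cat >> h.py <<'E'
from scipy.spatial.transform import Rotation as Ro
a=np.radians(10.2)
YD=np.array([np.sin(a),-np.cos(a),0]); XD=np.array([-np.cos(a),-np.sin(a),0]); DC=np.array([.528,-.179,0])
def dk(x,y,z): return DC+x*XD+y*YD+np.array([0,0,z])
def Rlean(deg,s=-1):  # tool y = s*XD
    t=np.radians(deg); z=-np.sin(t)*YD-np.cos(t)*np.array([0,0,1.]); y=s*XD; return np.stack([np.cross(y,z),y,z],1)
def plan(wps,mm=.058,dg=10.2,start=None):
    o=manip.get_obs(); p,R=(o['tcp_pos'],o['tcp_rot']) if start is None else start
    for (q,Rq) in wps:
        q=np.array(q)
        rv=Ro.from_matrix(R.T@Rq).as_rotvec(degrees=True); n=int(max(1,np.ceil(np.linalg.norm(q-p)/mm),np.ceil(np.linalg.norm(rv)/dg)))
        print('-- n',n)
        for i in range(n):
            t=R.T@(q-p)/(n-i); r=Ro.from_matrix(R.T@Rq).as_rotvec(degrees=True)/(n-i)
            t=np.round(t,3); r=np.round(r,1)
            print('{'+','.join(f'"{k}":{v:g}' for k,v in zip(('tx','ty','tz','wx','wy','wz'),[*t,*r]) if abs(v)>1e-9)+'},')
            p=p+R@t; R=R@Ro.from_rotvec(r,degrees=True).as_matrix()
def st():
    o=manip.get_obs(); p=o['tcp_pos']-DC
    print('t',round(o['clock'],2),'tcp',np.round(o['tcp_pos'],4),'dock',np.round([p@XD,p@YD,p[2]],4),'F',np.round(o['ft_force'],1),'w',round(o['grip_width'],4)); print(np.round(o['tcp_rot'],3).tolist(),np.round(o['joint_pos'],2))
E
python3 - <<'E'
from h import *
print(dk(0,63,0)*0, dk(0,.067,.065))
R=Rlean(0); o=manip.get_obs()
Rm=Ro.from_matrix(o['tcp_rot'])*Ro.from_rotvec([0,0,31],degrees=True)
plan([([.48,.22,.35],Rm.as_matrix()),([.56,-.37,.33],R)])
E
```

```text
[ 0. -0.  0.] [ 0.53986468 -0.24494111  0.065     ]
-- n 9
{"tx":-0.043,"ty":-0.027,"tz":-0.013,"wz":3.4},
{"tx":-0.045,"ty":-0.024,"tz":-0.013,"wz":3.5},
{"tx":-0.046,"ty":-0.022,"tz":-0.013,"wz":3.4},
{"tx":-0.047,"ty":-0.019,"tz":-0.013,"wz":3.5},
{"tx":-0.049,"ty":-0.016,"tz":-0.013,"wz":3.4},
{"tx":-0.049,"ty":-0.013,"tz":-0.013,"wz":3.5},
{"tx":-0.05,"ty":-0.01,"tz":-0.014,"wz":3.4},
{"tx":-0.051,"ty":-0.007,"tz":-0.013,"wz":3.5},
{"tx":-0.05,"ty":-0.004,"tz":-0.014,"wz":3.4},
-- n 11
{"tx":-0.045,"ty":-0.03,"tz":0.002,"wz":2.8},
{"tx":-0.047,"ty":-0.027,"tz":0.002,"wz":2.8},
{"tx":-0.048,"ty":-0.025,"tz":0.002,"wz":2.8},
{"tx":-0.049,"ty":-0.023,"tz":0.002,"wz":2.8},
{"tx":-0.05,"ty":-0.02,"tz":0.002,"wz":2.8},
{"tx":-0.051,"ty":-0.018,"tz":0.002,"wz":2.8},
{"tx":-0.052,"ty":-0.015,"tz":0.002,"wz":2.8},
{"tx":-0.053,"ty":-0.013,"tz":0.002,"wz":2.8},
{"tx":-0.053,"ty":-0.01,"tz":0.001,"wz":2.8},
{"tx":-0.054,"ty":-0.008,"tz":0.002,"wz":2.8},
{"tx":-0.053,"ty":-0.006,"tz":0.001,"wz":2.9},
```

```bash
python3 -m jog '[{"tx":-0.043,"ty":-0.027,"tz":-0.013,"wz":3.4},{"tx":-0.045,"ty":-0.024,"tz":-0.013,"wz":3.5},{"tx":-0.046,"ty":-0.022,"tz":-0.013,"wz":3.4},{"tx":-0.047,"ty":-0.019,"tz":-0.013,"wz":3.5},{"tx":-0.049,"ty":-0.016,"tz":-0.013,"wz":3.4},{"tx":-0.049,"ty":-0.013,"tz":-0.013,"wz":3.5},{"tx":-0.05,"ty":-0.01,"tz":-0.014,"wz":3.4},{"tx":-0.051,"ty":-0.007,"tz":-0.013,"wz":3.5},{"tx":-0.05,"ty":-0.004,"tz":-0.014,"wz":3.4}]' 0 40
python3 - <<'E'
from h import *
st(); plan([([.56,-.37,.33],Rlean(0))])
E
```

```text
t 1.0 tcp [0.1846 0.5709 0.2313] dock [ 0.2051 -0.7989  0.2313] F [ 0.3  0.3 -0.7] w 0.0853
[[-0.951, 0.308, 0.0], [0.308, 0.951, 0.0], [-0.0, 0.0, -1.0]] [ 1.04  0.1   0.1   1.56 -0.    1.35]
-- n 18
{"tx":-0.036,"ty":-0.043,"tz":-0.005,"wz":3.4},
{"tx":-0.038,"ty":-0.041,"tz":-0.006,"wz":3.4},
{"tx":-0.041,"ty":-0.039,"tz":-0.005,"wz":3.4},
{"tx":-0.043,"ty":-0.036,"tz":-0.006,"wz":3.4},
{"tx":-0.045,"ty":-0.034,"tz":-0.005,"wz":3.4},
{"tx":-0.047,"ty":-0.031,"tz":-0.006,"wz":3.5},
{"tx":-0.049,"ty":-0.028,"tz":-0.005,"wz":3.4},
{"tx":-0.05,"ty":-0.025,"tz":-0.006,"wz":3.5},
{"tx":-0.052,"ty":-0.022,"tz":-0.005,"wz":3.4},
{"tx":-0.053,"ty":-0.019,"tz":-0.006,"wz":3.5},
{"tx":-0.054,"ty":-0.015,"tz":-0.005,"wz":3.4},
{"tx":-0.055,"ty":-0.012,"tz":-0.006,"wz":3.5},
{"tx":-0.056,"ty":-0.009,"tz":-0.005,"wz":3.4},
{"tx":-0.056,"ty":-0.006,"tz":-0.006,"wz":3.5},
{"tx":-0.056,"ty":-0.002,"tz":-0.005,"wz":3.4},
{"tx":-0.056,"ty":0.001,"tz":-0.006,"wz":3.5},
{"tx":-0.056,"ty":0.005,"tz":-0.005,"wz":3.4},
{"tx":-0.056,"ty":0.008,"tz":-0.006,"wz":3.5},$[0]: bad value
```

The row was refused, so it seems all six keys are required.

```bash
python3 -m jog '[{"tx":-0.043,"ty":-0.027,"tz":-0.013,"wx":0,"wy":0,"wz":3.4},{"tx":-0.045,"ty":-0.024,"tz":-0.013,"wx":0,"wy":0,"wz":3.5},{"tx":-0.046,"ty":-0.022,"tz":-0.013,"wx":0,"wy":0,"wz":3.4},{"tx":-0.047,"ty":-0.019,"tz":-0.013,"wx":0,"wy":0,"wz":3.5},{"tx":-0.049,"ty":-0.016,"tz":-0.013,"wx":0,"wy":0,"wz":3.4},{"tx":-0.049,"ty":-0.013,"tz":-0.013,"wx":0,"wy":0,"wz":3.5},{"tx":-0.05,"ty":-0.01,"tz":-0.014,"wx":0,"wy":0,"wz":3.4},{"tx":-0.051,"ty":-0.007,"tz":-0.013,"wx":0,"wy":0,"wz":3.5},{"tx":-0.05,"ty":-0.004,"tz":-0.014,"wx":0,"wy":0,"wz":3.4}]' 0 40
sed -i 's/ if abs(v)>1e-9)/)/' h.py
python3 - <<'E'
from h import *
st(); plan([([.56,-.37,.33],Rlean(0))])
E
```

```text
clock: 2.12
tcp_pos: [0.4803, 0.2185, 0.3509]
tcp_rot: [[-0.655, 0.755, 0.0], [0.755, 0.655, 0.0], [-0.0, 0.0, -1.0]]
ft_force: [0.5, 0.2, 0.4]
grip_width: -0.0
t 2.12 tcp [0.4803 0.2185 0.3509] dock [-0.0235 -0.3997  0.3509] F [0.5 0.2 0.4] w -0.0
[[-0.655, 0.755, 0.0], [0.755, 0.655, 0.0], [-0.0, 0.0, -1.0]] [ 0.18 -0.05  0.16  1.78  0.    1.03]
-- n 11
{"tx":-0.045,"ty":-0.03,"tz":0.002,"wx":0,"wy":-0,"wz":2.8},
{"tx":-0.047,"ty":-0.027,"tz":0.002,"wx":0,"wy":-0,"wz":2.8},
{"tx":-0.048,"ty":-0.025,"tz":0.002,"wx":0,"wy":-0,"wz":2.8},
{"tx":-0.049,"ty":-0.023,"tz":0.002,"wx":0,"wy":-0,"wz":2.8},
{"tx":-0.05,"ty":-0.02,"tz":0.002,"wx":0,"wy":-0,"wz":2.8},
{"tx":-0.051,"ty":-0.018,"tz":0.002,"wx":0,"wy":-0,"wz":2.8},
{"tx":-0.052,"ty":-0.015,"tz":0.002,"wx":0,"wy":-0,"wz":2.8},
{"tx":-0.052,"ty":-0.013,"tz":0.002,"wx":0,"wy":-0,"wz":2.8},
{"tx":-0.053,"ty":-0.01,"tz":0.002,"wx":0,"wy":-0,"wz":2.8},
{"tx":-0.053,"ty":-0.008,"tz":0.001,"wx":0,"wy":-0,"wz":2.8},
{"tx":-0.054,"ty":-0.005,"tz":0.002,"wx":0,"wy":-0,"wz":2.8},
```

Tracking is excellent.

```bash
python3 -m jog '[{"tx":-0.045,"ty":-0.03,"tz":0.002,"wx":0,"wy":0,"wz":2.8},{"tx":-0.047,"ty":-0.027,"tz":0.002,"wx":0,"wy":0,"wz":2.8},{"tx":-0.048,"ty":-0.025,"tz":0.002,"wx":0,"wy":0,"wz":2.8},{"tx":-0.049,"ty":-0.023,"tz":0.002,"wx":0,"wy":0,"wz":2.8},{"tx":-0.05,"ty":-0.02,"tz":0.002,"wx":0,"wy":0,"wz":2.8},{"tx":-0.051,"ty":-0.018,"tz":0.002,"wx":0,"wy":0,"wz":2.8},{"tx":-0.052,"ty":-0.015,"tz":0.002,"wx":0,"wy":0,"wz":2.8},{"tx":-0.052,"ty":-0.013,"tz":0.002,"wx":0,"wy":0,"wz":2.8},{"tx":-0.053,"ty":-0.01,"tz":0.002,"wx":0,"wy":0,"wz":2.8},{"tx":-0.053,"ty":-0.008,"tz":0.001,"wx":0,"wy":0,"wz":2.8}]' 0 40
python3 - <<'E'
from h import *
st(); 
L=Rlean(48); b=lambda k:dk(0,.063,.085)-L[:,2]*k
plan([(b(.13),L),(b(0),L)])
E
```

```text
clock: 3.38
tcp_pos: [0.5526, -0.3166, 0.3312]
tcp_rot: [[-0.225, 0.974, 0.0], [0.974, 0.225, 0.0], [-0.0, 0.0, -1.0]]
ft_force: [1.4, 0.0, 0.4]
grip_width: 0.0
t 3.38 tcp [ 0.5526 -0.3166  0.3312] dock [1.000e-04 1.397e-01 3.312e-01] F [1.4 0.  0.4] w 0.0
[[-0.225, 0.974, 0.0], [0.974, 0.225, 0.0], [-0.0, 0.0, -1.0]] [-0.73  0.28  0.48  1.77  0.    0.62]
-- n 5
{"tx":-0.004,"ty":-0,"tz":0.032,"wx":-0.2,"wy":9.6,"wz":0.5},
{"tx":-0.009,"ty":-0,"tz":0.031,"wx":-0.2,"wy":9.6,"wz":0.5},
{"tx":-0.014,"ty":-0,"tz":0.029,"wx":-0.3,"wy":9.6,"wz":0.5},
{"tx":-0.019,"ty":-0.001,"tz":0.026,"wx":-0.2,"wy":9.6,"wz":0.6},
{"tx":-0.023,"ty":0,"tz":0.022,"wx":-0.3,"wy":9.6,"wz":0.5},
-- n 3
{"tx":0,"ty":-0,"tz":0.043,"wx":0,"wy":-0,"wz":0},
{"tx":0,"ty":-0,"tz":0.043,"wx":0,"wy":-0,"wz":0},
{"tx":0,"ty":-0,"tz":0.044,"wx":0,"wy":-0,"wz":0},
```

```bash
python3 -m jog '[{"tx":-0.004,"ty":0,"tz":0.032,"wx":-0.2,"wy":9.6,"wz":0.5},{"tx":-0.009,"ty":0,"tz":0.031,"wx":-0.2,"wy":9.6,"wz":0.5},{"tx":-0.014,"ty":0,"tz":0.029,"wx":-0.3,"wy":9.6,"wz":0.5},{"tx":-0.019,"ty":-0.001,"tz":0.026,"wx":-0.2,"wy":9.6,"wz":0.6},{"tx":-0.023,"ty":0,"tz":0.022,"wx":-0.3,"wy":9.6,"wz":0.5}]'
python3 - <<'E'
from h import *
for n in('side','top'):
    p,d=manip.read_camera(n); np.save(f'{n}1.npy',d);u,v=((230,110) if n=='side' else (290,130))
    cv2.imwrite(f'pics/{n}1.png',cv2.resize(p[v:v+190,u:u+250,::-1],None,fx=3,fy=3))
st(); 
L=Rlean(48); b=lambda k:dk(0,.063,.085)-L[:,2]*k
plan([(b(0),L)])
E
```

```text
clock: 4.0
tcp_pos: [0.5271, -0.2974, 0.1304]
tcp_rot: [[-0.131, 0.988, -0.076], [0.709, 0.147, 0.69], [0.693, 0.037, -0.72]]
ft_force: [-0.1, -0.8, -0.6]
grip_width: 0.0001
t 4.1 tcp [ 0.5239 -0.2956  0.1241] dock [0.0247 0.114  0.1241] F [-0.4  0.1 -0.8] w -0.0001
[[-0.124, 0.989, -0.082], [0.703, 0.146, 0.696], [0.7, 0.028, -0.713]] [-0.92  0.95  0.79  2.11  0.36  0.36]
-- n 2
{"tx":0.005,"ty":0.011,"tz":0.032,"wx":1.2,"wy":1.8,"wz":-0},
{"tx":0.003,"ty":0.012,"tz":0.033,"wx":1.2,"wy":1.7,"wz":-0.1},
```

View pics/side1.png

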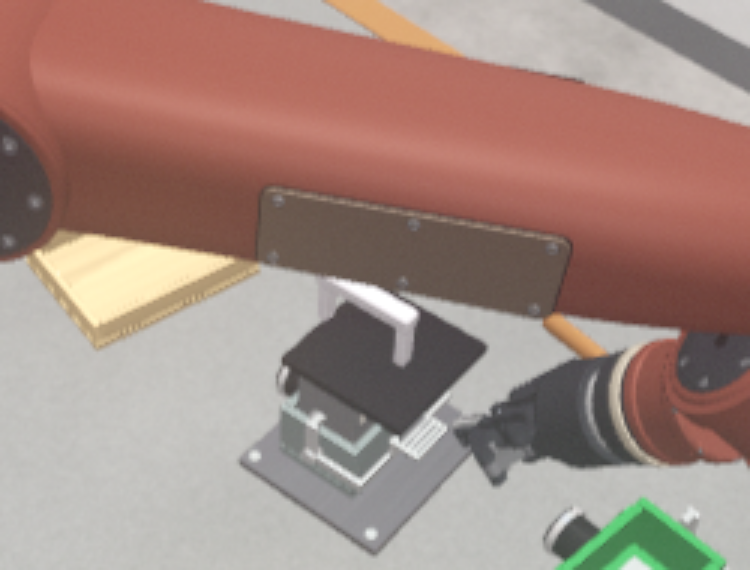

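View pics/top1.png

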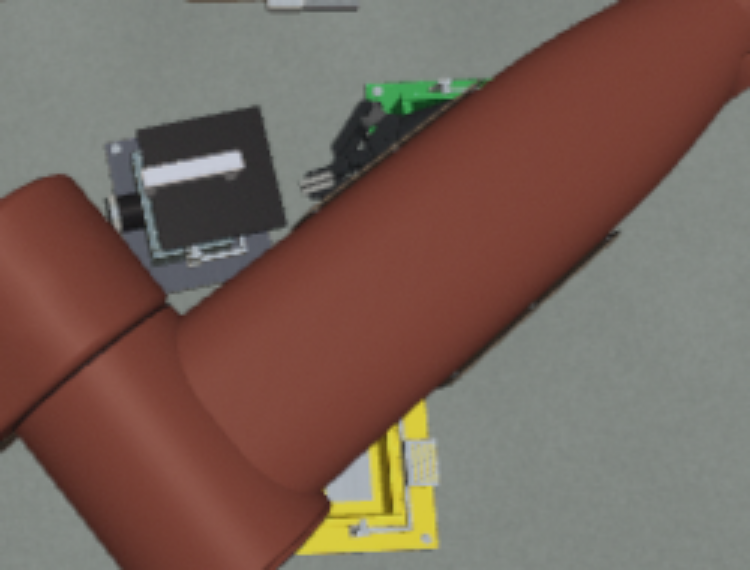

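The wrist joint j4 hit its range (2.11), so this lean can't be reached in this direction. I'll make a few small retreat moves and log joints and poses. From those I'll fit the arm's geometry and choose a reachable lean direction.

```bash
cat > log.py <<'E'
from h import *
import json
o=manip.get_obs(); open('log.txt','a').write(json.dumps([list(map(float,o['joint_pos'])),list(map(float,o['tcp_pos'])),np.array(o['tcp_rot']).tolist()])+'\n')
E
python3 log.py
python3 -m jog '[{"tx":0,"ty":0,"tz":-0.05,"wx":0,"wy":0,"wz":0}]'>/dev/null; python3 log.py
python3 -m jog '[{"tx":0.02,"ty":0.02,"tz":-0.04,"wx":4,"wy":-10,"wz":0},{"tx":0,"ty":0,"tz":0,"wx":0,"wy":0,"wz":0}]'>/dev/null; python3 log.py
python3 -m jog '[{"tx":0.04,"ty":-0.04,"tz":0,"wx":8,"wy":-6,"wz":6},{"tx":0,"ty":0,"tz":0,"wx":0,"wy":0,"wz":0}]'>/dev/null; python3 log.py
python3 -m jog '[{"tx":0.0,"ty":-0.06,"tz":0.03,"wx":-10,"wy":0,"wz":6},{"tx":0,"ty":0,"tz":0,"wx":0,"wy":0,"wz":0}]'>/dev/null; python3 log.py
cat > kin.py <<'E'
import numpy as np, json
from scipy.optimize import least_squares
from scipy.spatial.transform import Rotation as Ro
D=[json.loads(l) for l in open('log.txt')]
D.append([[1.04,.104,.097,1.564,0,1.353],[.18464,.57092,.23133],None])
D.append([[.18,-.05,.16,1.78,0,1.03],[.4803,.2185,.3509],None])
W=[1]*(len(D)-2)+[.7,.15]
def ori(q):
    P=q[1]-q[2]+q[3]
    # arm frame columns r,t,u ; wrist: tool z after pitch & j5
    A=Ro.from_euler('z',q[0])*Ro.from_euler('y',P)  # x axis of this -> (cosP,0,-sinP)
    return A*Ro.from_euler('z',q[4])   # x -> tool z
def fk(v,q):
    h,a,L2,L3,o2,o3,d,e,f,t=v
    s=lambda L,al:np.array([L*np.cos(al),0,-L*np.sin(al)])
    p=np.array([a,d,h])+s(L2,q[1]+o2)+s(L3,q[1]-q[2]+o3)
    P=q[1]-q[2]+q[3]; p=p+s(e,P)+s(f,P+np.pi/2)
    return Ro.from_euler('z',q[0]).apply(p)+ori(q).apply([t,0,0])
v0=np.array([.3,.05,.4,.4,-np.pi/2,0,.13,.1,0,.25])
reg=np.array([.0,.0,.0,.0,1e-2,1e-2,.0,.0,.001,.0])+1e-3
r=least_squares(lambda v:np.concatenate([np.concatenate([w*(fk(v,d[0])-d[1]) for d,w in zip(D,W)]),reg*(v-v0)]),v0)
V=r.x
def okoff():  # j6 offset: tool rot = ori * C * Rx(j6 s)
    out=[]
    for d in D:
        if d[2] is None: continue
        M=ori(d[0]).as_matrix().T@np.array(d[2]); out.append((M[:,2],np.arctan2(M[2,0],M[1,0]),d[0][5]))
    return out
if __name__=='__main__':
    print(np.round(V,4)); 
    for d in D: print(np.round(d[0],3),np.round(1e3*(fk(V,d[0])-d[1]),1))
    for o in okoff(): print(np.round(o[0],3),o[1],o[2],o[1]-o[2],o[1]+o[2])
E
python3 kin.py; python3 -c "
from h import *
st()"
```

```text
[ 2.9690e-01 -1.0000e-04  3.3700e-01  5.5240e-01 -1.5706e+00 -8.1100e-02
  1.2970e-01  1.3860e-01 -0.0000e+00  3.0310e-01]
[-0.92   0.952  0.788  2.108  0.364  0.358] [-0.  0. -0.]
[-0.94   0.905  0.789  2.111  0.355  0.353] [-0.  0. -0.]
[-0.872  0.82   0.853  2.081  0.258  0.454] [ 0. -0.  0.]
[-0.83   0.626  0.624  2.036  0.12   0.591] [ 0.1 -0.   0. ]
[-0.908  0.46   0.397  1.942  0.164  0.582] [ 0. -0.  0.]
[1.04  0.104 0.097 1.564 0.    1.353] [ 0.  -0.2 -0. ]
[ 0.18 -0.05  0.16  1.78  0.    1.03] [ 0.8  0.8 -0.6]
[ 1. -0.  0.] -1.21287904713726 0.35791727965763687 -1.5707963267948968 -0.854961767479623
[ 1. -0.  0.] -1.2182060283278768 0.35259029846702006 -1.570796326794897 -0.8656157298608568
[ 1. -0. -0.] -1.1171151869485498 0.4536811398463467 -1.5707963267948966 -0.6634340471022031
[ 1. -0.  0.] -0.9800805291307652 0.5907157976641314 -1.5707963267948966 -0.38936473146663375
[ 1. -0. -0.] -0.9885698509599125 0.5822264758349844 -1.570796326794897 -0.406343375124928
t 4.97 tcp [ 0.4597 -0.2981  0.2118] dock [0.0883 0.1051 0.2118] F [ 1.1 -0.2  0.5] w -0.0002
[[-0.015, 0.992, -0.127], [0.901, 0.068, 0.428], [0.433, -0.108, -0.895]] [-0.91  0.46  0.4   1.94  0.16  0.58]
```

```bash
cat > ik.py <<'E'
from kin import *
h,a,L2,L3,o2,o3,d,e,f,t=V
LO=np.array([-2.99,-.84,-1.1,-1.84,-1.51,-3.14]);HI=np.array([2.99,1.86,1.16,2.11,1.56,3.14])
def ik(p,R):
    w=np.array(p)-t*R[:,2]; rr=np.hypot(w[0],w[1])
    if rr<d: return None
    q1=np.arctan2(w[1],w[0])-np.arcsin(d/rr)
    z=Ro.from_euler('z',-q1).apply(R[:,2]); q5=np.arcsin(z[1]); P=np.arctan2(-z[2],z[0])
    x=np.sqrt(rr**2-d**2)-a-e*np.cos(P); zz=w[2]-h+e*np.sin(P)
    # s(L2,q2+o2)+s(L3,q23+o3): angle measured downward
    D2=x*x+zz*zz; c=(D2-L2**2-L3**2)/(2*L2*L3)
    if abs(c)>1: return None
    k=np.arccos(c) # forearm angle - upper angle (downward positive) 
    b=np.arctan2(-zz,x); al=b-np.arctan2(L3*np.sin(k),L2+L3*np.cos(k))
    q2=al-o2; q23=al+k-o3; q3=q2-q23; q4=P-q23
    M=ori([q1,q2,q3,q4,q5,0]).as_matrix().T@R; q6=np.arctan2(M[2,0],M[1,0])+np.pi/2
    q6=(q6+np.pi)%(2*np.pi)-np.pi
    return np.array([q1,q2,q3,q4,q5,q6])
def marg(q): return np.min(np.minimum(q-LO,HI-q))
E
cat > srch.py <<'E'
from ik import *; from h import *
for dd in D[:2]: print(np.round(ik(dd[1],np.array(dd[2]))-dd[0],4))
def RL(th,ph,roll):
    t=np.radians(th); c=np.radians(ph); out=np.cos(c)*YD+np.sin(c)*XD
    z=-np.sin(t)*out-np.cos(t)*np.array([0,0,1.]); y=-XD-(-XD@z)*z; y/=np.linalg.norm(y)
    R=np.stack([np.cross(y,z),y,z],1); return R@Ro.from_euler('z',roll,degrees=True).as_matrix()
B=np.array([[i,j,-k] for i in np.linspace(-.0425,.0425,11) for j in np.linspace(-.0425,.0425,11) for k in np.linspace(.073,.2,14)])
F=np.array([[i,j,-k] for i in np.linspace(-.011,.011,5) for j in np.linspace(-.015,.015,5) for k in np.linspace(0,.073,12)])
def tod(P): P=P-DC; return np.stack([P@XD,P@YD,P[:,2]],1)
def clear(R,tcp,up):
    Q=tod(np.vstack([B,F])@R.T+tcp)
    g=np.maximum(np.maximum(np.abs(Q[:,0])-.060,np.maximum(Q[:,1]-.085,-.036-Q[:,1])),np.maximum(.130+up-Q[:,2],Q[:,2]-.140-up))
    return g.min()
if __name__=='__main__':
    res=[]
    for th in range(30,51,2):
      for ph in range(0,61,5):
        for roll in(0,):
          R=RL(th,ph,roll)
          for xc in(0,.01,.015):
            for yc in(.067,.072):
              tip=F[F[:,2]==0]@R.T; i=tip[:,2].argmin(); tcp=dk(xc,yc,.065)-tip[i]
              dn=np.array([0,0,.017])
              ms=[]
              for pp in(tcp,tcp-dn,tcp-R[:,2]*.12):
                 q=ik(pp,R); ms.append(-9 if q is None else marg(q))
              cl=min(clear(R,tcp,0),clear(R,tcp-dn*.7,0),clear(R,tcp-dn,0),clear(R,tcp-dn,.016))
              res.append((min(min(ms)/.05,cl/.006),th,ph,xc,yc,np.round(ms,3),round(cl,4)))
    res.sort(key=lambda r:-r[0])
    for r in res[:15]: print(*r)
E
python3 srch.py
```

```text
[0.     0.0004 0.0005 0.0002 0.     0.    ]
[0.     0.0002 0.0003 0.0001 0.     0.    ]
-0.4205051647525211 48 20 0.015 0.072 [ 0.251  0.276 -0.004] -0.0025
-0.5297316841889702 50 25 0.01 0.072 [0.275 0.3   0.029] -0.0032
-0.5297316841889749 50 25 0.015 0.072 [0.275 0.3   0.03 ] -0.0032
-0.5388055818511447 50 25 0 0.072 [0.276 0.3   0.026] -0.0032
-0.5731972611591427 38 5 0 0.072 [ 0.271  0.297 -0.011] -0.0034
-0.5731972611591427 38 5 0.01 0.072 [0.276 0.302 0.002] -0.0034
-0.5731972611591427 38 5 0.015 0.072 [0.279 0.305 0.008] -0.0034
-0.5821257087921261 50 35 0.015 0.072 [0.401 0.428 0.163] -0.0035
-0.584762823755409 36 0 0 0.072 [ 0.268  0.294 -0.023] -0.0035
-0.584762823755409 36 0 0.01 0.072 [ 0.275  0.301 -0.008] -0.0035
-0.584762823755409 36 0 0.015 0.072 [ 0.278  0.304 -0.   ] -0.0035
-0.6020670496744059 36 0 0 0.067 [ 0.275  0.301 -0.011] -0.0036
-0.6020670496744059 36 0 0.01 0.067 [0.281 0.307 0.004] -0.0036
-0.6020670496744059 36 0 0.015 0.067 [0.284 0.31  0.011] -0.0036
-0.6139039087836076 34 0 0 0.072 [0.305 0.331 0.028] -0.0037
```

```bash
cat > s2.py <<'E'
from srch import *
for th in(44,46,48,50):
  for ph in(0,8,15):
    R=RL(th,ph,0); tip=F[F[:,2]==0]@R.T; i=tip[:,2].argmin(); xc=.012;tcp=dk(xc,.070,.065)-tip[i]
    dn=np.array([0,0,.017]); f=lambda p:(lambda q:-9 if q is None else round(marg(q),3))(ik(p,R))
    print(th,ph,'m',f(tcp),f(tcp-dn),[f(tcp-R[:,2]*k) for k in(.03,.06,.09,.12)],'xside',[f(tcp+XD*k+np.array([0,0,.02])) for k in (.05,.1)],'cl',[round(c,4) for c in(clear(R,tcp,0),clear(R,tcp-dn,0),clear(R,tcp-dn,.016),clear(R,tcp,.016))], tod(tcp[None])[0].round(4))
E
python3 s2.py
```

```text
[0.     0.0004 0.0005 0.0002 0.     0.    ]
[0.     0.0002 0.0003 0.0001 0.     0.    ]
44 0 m 0.127 0.152 [np.float64(0.058), np.float64(-0.021), np.float64(-0.119), -9] xside [np.float64(0.135), np.float64(0.161)] cl [np.float64(0.0088), np.float64(-0.0023), np.float64(0.004), np.float64(-0.0013)] [-0.003   0.0621  0.0726]
44 8 m 0.199 0.224 [np.float64(0.136), np.float64(0.068), np.float64(-0.007), np.float64(-0.095)] xside [np.float64(0.191), np.float64(0.206)] cl [np.float64(0.0067), np.float64(-0.0044), np.float64(0.0026), np.float64(-0.0034)] [-0.0029  0.0631  0.0737]
44 15 m 0.267 0.292 [np.float64(0.207), np.float64(0.144), np.float64(0.078), np.float64(0.007)] xside [np.float64(0.246), np.float64(0.25)] cl [np.float64(0.0039), np.float64(-0.0045), np.float64(0.0019), np.float64(-0.0045)] [-0.0028  0.0638  0.0745]
46 0 m 0.087 0.112 [np.float64(0.015), np.float64(-0.07), np.float64(-0.189), -9] xside [np.float64(0.099), np.float64(0.128)] cl [np.float64(0.0081), np.float64(0.0003), np.float64(0.0074), np.float64(0.0003)] [-0.003   0.0624  0.0729]
46 8 m 0.163 0.187 [np.float
[... 1219 characters left out ...]
 0.027 [np.float64(-0.078), np.float64(-0.187), -9, -9] xside [np.float64(0.026), np.float64(0.061)] cl [np.float64(0.012), np.float64(0.0065), np.float64(0.0101), np.float64(0.0065)] [-0.003   0.0629  0.0734]
50 8 m 0.087 0.111 [np.float64(0.019), np.float64(-0.058), np.float64(-0.152), -9] xside [np.float64(0.09), np.float64(0.111)] cl [np.float64(0.009), np.float64(0.0036), np.float64(0.0084), np.float64(0.0036)] [-0.0029  0.0641  0.0744]
50 15 m 0.163 0.187 [np.float64(0.101), np.float64(0.034), np.float64(-0.038), np.float64(-0.123)] xside [np.float64(0.15), np.float64(0.159)] cl [np.float64(0.0054), np.float64(-0.0002), np.float64(0.0076), np.float64(-0.0002)] [-0.0027  0.065   0.0753]
```

```bash
cat > s3.py <<'E'
from srch import *
R=RL(48,5,0); C=dk(0,.068,.090)   # hover above tab
A=(dk(0,.125,.125),RL(24,5,0)); o=manip.get_obs()
def chk(S,E,n=8):
    rv=Ro.from_matrix(S[1].T@E[1]).as_rotvec()
    for k in range(n+1):
        s=k/n; Rk=S[1]@Ro.from_rotvec(rv*s).as_matrix(); p=S[0]+(E[0]-S[0])*s; q=ik(p,Rk); print(round(s,2),tod(p[None])[0].round(3),'m',None if q is None else round(marg(q),3),'cl',round(clear(Rk,p,0),4),np.round(q,2))
chk((o['tcp_pos'],o['tcp_rot']),A,4); chk(A,(C,R)); chk((C,R),(C-np.array([0,0,.032]),R),2)
plan([A,(C,R)])
E
python3 s3.py
```

```text
[0.     0.0004 0.0005 0.0002 0.     0.    ]
[0.     0.0002 0.0003 0.0001 0.     0.    ]
0.0 [0.088 0.105 0.212] m 0.168 cl 0.0654 [-0.91  0.46  0.4   1.94  0.16  0.58]
0.25 [0.066 0.11  0.19 ] m 0.217 cl 0.0443 [-0.89  0.49  0.4   1.89  0.19  0.57]
0.5 [0.044 0.115 0.168] m 0.265 cl 0.0291 [-0.87  0.52  0.41  1.85  0.21  0.55]
0.75 [0.022 0.12  0.147] m 0.312 cl 0.0245 [-0.85  0.55  0.42  1.8   0.23  0.54]
1.0 [0.    0.125 0.125] m 0.359 cl 0.0297 [-0.83  0.59  0.43  1.75  0.25  0.52]
0.0 [0.    0.125 0.125] m 0.359 cl 0.0297 [-0.83  0.59  0.43  1.75  0.25  0.52]
0.12 [0.    0.118 0.121] m 0.323 cl 0.0228 [-0.84  0.63  0.46  1.79  0.27  0.51]
0.25 [0.    0.111 0.116] m 0.286 cl 0.0159 [-0.85  0.67  0.49  1.82  0.3   0.49]
0.38 [0.    0.104 0.112] m 0.25 cl 0.0116 [-0.85  0.71  0.52  1.86  0.32  0.47]
0.5 [-0.     0.096  0.108] m 0.213 cl 0.0099 [-0.86  0.76  0.55  1.9   0.35  0.46]
0.62 [-0.     0.089  0.103] m 0.177 cl 0.0078 [-0.86  0.8   0.58  1.93  0.37  0.44]
0.75 [-0.     0.082  0.099] m 0.14 cl 0.0062 [-0.87  0.84  0.61  1.97  0.39  0.42]
0.88 [-0.     0.075  0.094] m 0.103 cl 0.0051 [-0.87  0.89  0.64  2.01  0.42  0.4 ]
1.0 [-0.     0.068  0.09 ] m 0.066 cl 0.0052 [-0.88  0.93  0.67  2.04  0.44  0.37]
0.0 [-0.     0.068  0.09 ] m 0.066 cl 0.0052 [-0.88  0.93  0.67  2.04  0.44  0.37]
0.5 [-0.     0.068  0.074] m 0.089 cl 0.0122 [-0.88  0.95  0.66  2.02  0.44  0.37]
1.0 [-0.     0.068  0.058] m 0.112 cl 0.0065 [-0.88  0.96  0.65  2.    0.44  0.37]
-- n 3
{"tx":-0.014,"ty":0.033,"tz":0.022,"wx":-1.7,"wy":-0.7,"wz":-2.8},
{"tx":-0.016,"ty":0.031,"tz":0.022,"wx":-1.6,"wy":-0.7,"wz":-2.8},
{"tx":-0.016,"ty":0.031,"tz":0.024,"wx":-1.7,"wy":-0.7,"wz":-2.7},
-- n 3
{"tx":0.013,"ty":-0.001,"tz":0.018,"wx":-0.6,"wy":8,"wz":0.4},
{"tx":0.01,"ty":-0.001,"tz":0.02,"wx":-0.5,"wy":8,"wz":0.4},
{"tx":0.006,"ty":-0.001,"tz":0.021,"wx":-0.6,"wy":8,"wz":0.4},
```

```bash
python3 -m jog '[{"tx":-0.014,"ty":0.033,"tz":0.022,"wx":-1.7,"wy":-0.7,"wz":-2.8},{"tx":-0.016,"ty":0.031,"tz":0.022,"wx":-1.6,"wy":-0.7,"wz":-2.8},{"tx":-0.016,"ty":0.031,"tz":0.024,"wx":-1.7,"wy":-0.7,"wz":-2.7},{"tx":0.013,"ty":-0.001,"tz":0.018,"wx":-0.6,"wy":8,"wz":0.4},{"tx":0.01,"ty":-0.001,"tz":0.02,"wx":-0.5,"wy":8,"wz":0.4},{"tx":0.006,"ty":-0.001,"tz":0.021,"wx":-0.6,"wy":8,"wz":0.4},{"tx":0,"ty":0,"tz":0,"wx":0,"wy":0,"wz":0}]'
python3 - <<'E'
from h import *
p,d=manip.read_camera('side'); np.save('side2.npy',d)
cv2.imwrite('pics/side2.png',cv2.resize(p[180:330,280:480,::-1],None,fx=4,fy=4))
p,d=manip.read_camera('top'); cv2.imwrite('pics/top2.png',cv2.resize(p[130:260,290:490,::-1],None,fx=4,fy=4))
st(); R=manip.get_obs()['tcp_rot']; print('down in tool',np.round(-R[2],3))
E
```

```text
clock: 5.85
tcp_pos: [0.5422, -0.2472, 0.086]
tcp_rot: [[-0.118, 0.991, -0.07], [0.658, 0.131, 0.741], [0.744, 0.042, -0.667]]
ft_force: [-0.9, -0.9, -0.1]
grip_width: 0.0002
t 5.95 tcp [ 0.5436 -0.2484  0.0908] dock [-0.0031  0.071   0.0908] F [ 0.7 -0.  -0.1] w 0.0
[[-0.123, 0.99, -0.067], [0.664, 0.132, 0.736], [0.737, 0.046, -0.674]] [-0.87  0.94  0.68  2.05  0.43  0.37]
down in tool [-0.737 -0.046  0.674]
```

View pics/side2.png

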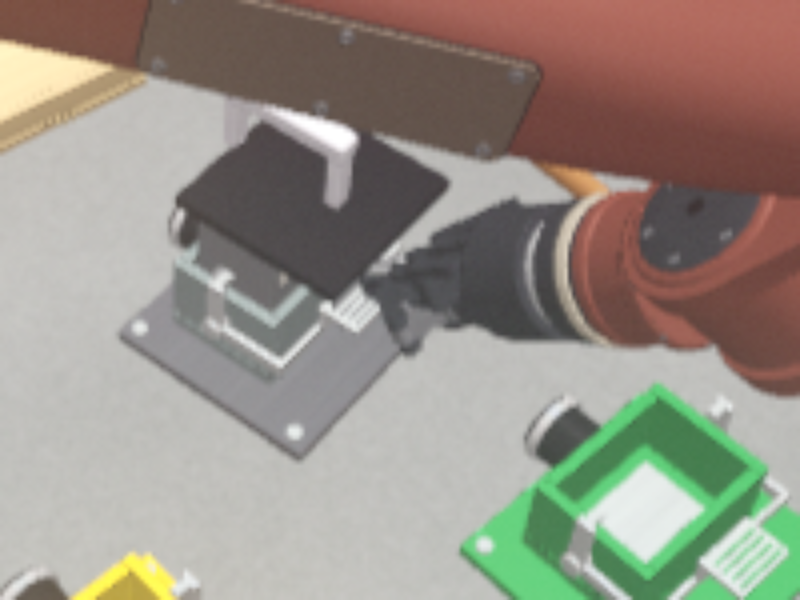

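View pics/top2.png

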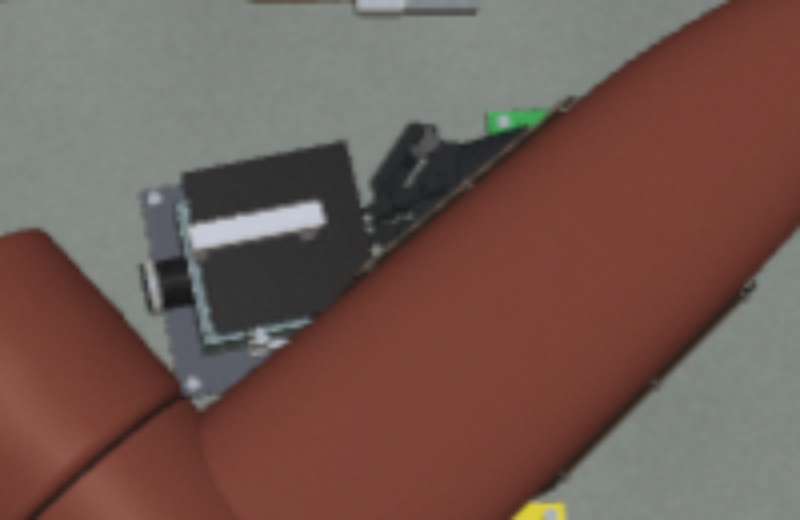

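The tip hovers just under the cover edge, above the tab at crop px (375,290), and the body clears the cover. Now I'll go in 4 mm and then down.

```bash
python3 -m jog '[{"tx":0.003,"ty":-0.001,"tz":0.004,"wx":0,"wy":0,"wz":0},{"tx":-0.005,"ty":0,"tz":0.005,"wx":0,"wy":0,"wz":0},{"tx":-0.005,"ty":-0.001,"tz":0.005,"wx":0,"wy":0,"wz":0},{"tx":0,"ty":0,"tz":0,"wx":0,"wy":0,"wz":0}]'
python3 -c "
from h import *
st()"
python3 -m jog '[{"tx":-0.003,"ty":0,"tz":0.003,"wx":0,"wy":0,"wz":0},{"tx":-0.003,"ty":0,"tz":0.003,"wx":0,"wy":0,"wz":0},{"tx":0,"ty":0,"tz":0,"wx":0,"wy":0,"wz":0}]'
python3 -c "
from h import *
st()"
```

```text
clock: 6.45
tcp_pos: [0.54, -0.2414, 0.0743]
tcp_rot: [[-0.12, 0.99, -0.068], [0.66, 0.131, 0.74], [0.742, 0.044, -0.669]]
ft_force: [0.8, 0.4, 0.3]
grip_width: 0.0002
t 6.45 tcp [ 0.54   -0.2414  0.0743] dock [-0.0007  0.0635  0.0743] F [0.8 0.4 0.3] w 0.0002
[[-0.12, 0.99, -0.068], [0.66, 0.131, 0.74], [0.742, 0.044, -0.669]] [-0.87  0.93  0.64  2.01  0.44  0.38]
clock: 6.82
tcp_pos: [0.5406, -0.2414, 0.0663]
tcp_rot: [[-0.12, 0.99, -0.068], [0.66, 0.131, 0.74], [0.741, 0.044, -0.67]]
ft_force: [-0.7, -2.2, 3.0]
grip_width: -0.0001
t 6.83 tcp [ 0.5406 -0.2414  0.0663] dock [-0.0014  0.0636  0.0663] F [-0.7 -2.2  3. ] w -0.0001
[[-0.12, 0.99, -0.068], [0.66, 0.131, 0.74], [0.741, 0.044, -0.67]] [-0.87  0.94  0.63  2.    0.44  0.38]
```

```bash
python3 -m jog '[{"tx":-0.003,"ty":0,"tz":0.003,"wx":0,"wy":0,"wz":0},{"tx":-0.003,"ty":0,"tz":0.002,"wx":0,"wy":0,"wz":0},{"tx":0,"ty":0,"tz":0,"wx":0,"wy":0,"wz":0}]' | egrep "pos|force"
python3 -m jog '[{"tx":-0.003,"ty":0,"tz":0.003,"wx":0,"wy":0,"wz":0},{"tx":0,"ty":0,"tz":0,"wx":0,"wy":0,"wz":0}]'| egrep "pos|force"
python3 - <<'E'
from h import *
p,d=manip.read_camera('side'); P=cloud('side',d)
cv2.imwrite('pics/side3.png',cv2.resize(p[180:330,280:480,::-1],None,fx=4,fy=4))
m=(np.hypot(P[...,0]-.528,P[...,1]+.2)<.04)&(P[...,2]>.1)
print(np.median(P[...,2][m])); d0=np.load('side2.npy');print(np.median(cloud('side',d0)[...,2][m])); st()
E
```

```text
tcp_pos: [0.5409, -0.2416, 0.0582]
ft_force: [0.2, -4.0, 4.0]
tcp_pos: [0.5411, -0.2414, 0.0542]
ft_force: [0.1, -3.9, 4.7]
0.15198921017354294
0.13829066446625427
t 7.5 tcp [ 0.5411 -0.2414  0.0544] dock [-0.0019  0.0637  0.0544] F [-0.3 -4.4  4.6] w -0.0003
[[-0.12, 0.99, -0.068], [0.66, 0.131, 0.739], [0.741, 0.044, -0.67]] [-0.87  0.95  0.63  1.99  0.44  0.38]
```

View pics/side3.png

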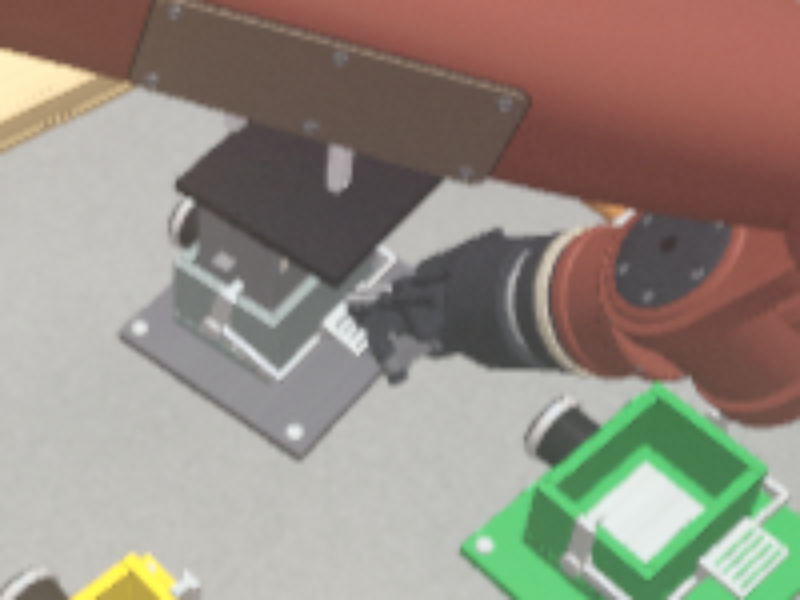

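The cassette sprang up about 14 mm (cover 0.138 → 0.152). Now I'll back the tool out.

```bash
cat > s4.py <<'E'
from srch import *
o=manip.get_obs(); S=(o['tcp_pos'],o['tcp_rot'])
def chk(S,E,n=6):
    rv=Ro.from_matrix(S[1].T@E[1]).as_rotvec()
    for k in range(n+1):
        s=k/n; Rk=S[1]@Ro.from_rotvec(rv*s).as_matrix(); p=S[0]+(E[0]-S[0])*s; q=ik(p,Rk); print(round(s,2),tod(p[None])[0].round(3),'m',None if q is None else round(marg(q),3),'cl',round(clear(Rk,p,.014),4))
A0=(dk(0,.069,.072),S[1]); A=(dk(0,.135,.115),RL(24,0,0)); B=(dk(0,.13,.30),Rlean(0)); C=(dk(0,.003,.29),Rlean(0))
chk(S,A0,3); chk(A0,A); chk(A,B);chk(B,C,3)
plan([A0,A,B,C])
E
python3 s4.py
```

```text
[0.     0.0004 0.0005 0.0002 0.     0.    ]
[0.     0.0002 0.0003 0.0001 0.     0.    ]
0.0 [-0.002  0.064  0.054] m 0.124 cl 0.0074
0.33 [-0.001  0.065  0.06 ] m 0.113 cl 0.0048
0.67 [-0.001  0.067  0.066] m 0.102 cl 0.0057
1.0 [0.    0.069 0.072] m 0.091 cl 0.0075
0.0 [0.    0.069 0.072] m 0.091 cl 0.0075
0.17 [0.    0.08  0.079] m 0.132 cl 0.0133
0.33 [0.    0.091 0.086] m 0.174 cl 0.0189
0.5 [0.    0.102 0.094] m 0.215 cl 0.0233
0.67 [-0.     0.113  0.101] m 0.255 cl 0.026
0.83 [-0.     0.124  0.108] m 0.296 cl 0.0309
1.0 [-0.     0.135  0.115] m 0.338 cl 0.04
0.0 [-0.     0.135  0.115] m 0.338 cl 0.04
0.17 [0.    0.134 0.146] m 0.358 cl 0.0388
0.33 [-0.     0.133  0.177] m 0.374 cl 0.0378
0.5 [-0.     0.132  0.208] m 0.386 cl 0.0529
0.67 [-0.     0.132  0.238] m 0.395 cl 0.0828
0.83 [0.    0.131 0.269] m 0.402 cl 0.1144
1.0 [-0.    0.13  0.3 ] m 0.407 cl 0.146
0.0 [-0.    0.13  0.3 ] m 0.407 cl 0.146
0.33 [-0.     0.088  0.297] m 0.423 cl 0.1427
0.67 [0.    0.045 0.293] m 0.435 cl 0.1393
1.0 [-0.     0.003  0.29 ] m 0.442 cl 0.136
-- n 1
{"tx":0.01,"ty":-0.001,"tz":-0.016,"wx":0,"wy":0,"wz":0},
-- n 3
{"tx":-0.004,"ty":0.002,"tz":-0.026,"wx":1.2,"wy":-7.9,"wz":-0.2},
{"tx":-0.008,"ty":0.001,"tz":-0.025,"wx":1.2,"wy":-8,"wz":-0.2},
{"tx":-0.011,"ty":0,"tz":-0.023,"wx":1.2,"wy":-7.9,"wz":-0.3},
-- n 4
{"tx":0.02,"ty":0,"tz":-0.042,"wx":0,"wy":-6,"wz":0},
{"tx":0.015,"ty":0,"tz":-0.044,"wx":0,"wy":-6,"wz":0},
{"tx":0.011,"ty":0,"tz":-0.045,"wx":0,"wy":-6,"wz":0},
{"tx":0.006,"ty":0.001,"tz":-0.046,"wx":0,"wy":-6,"wz":0},
-- n 3
{"tx":0.042,"ty":-0,"tz":0.003,"wx":0,"wy":-0,"wz":-0},
{"tx":0.043,"ty":-0,"tz":0.004,"wx":0,"wy":-0,"wz":-0},
{"tx":0.042,"ty":-0,"tz":0.003,"wx":0,"wy":-0,"wz":-0},
```

```bash
python3 -m jog '[{"tx":0.005,"ty":0,"tz":-0.008,"wx":0,"wy":0,"wz":0},{"tx":0.005,"ty":-0.001,"tz":-0.008,"wx":0,"wy":0,"wz":0},{"tx":-0.004,"ty":0.002,"tz":-0.026,"wx":1.2,"wy":-7.9,"wz":-0.2},{"tx":-0.008,"ty":0.001,"tz":-0.025,"wx":1.2,"wy":-8,"wz":-0.2},{"tx":-0.011,"ty":0,"tz":-0.023,"wx":1.2,"wy":-7.9,"wz":-0.3},{"tx":0.02,"ty":0,"tz":-0.042,"wx":0,"wy":-6,"wz":0},{"tx":0.015,"ty":0,"tz":-0.044,"wx":0,"wy":-6,"wz":0},{"tx":0.011,"ty":0,"tz":-0.045,"wx":0,"wy":-6,"wz":0},{"tx":0.006,"ty":0.001,"tz":-0.046,"wx":0,"wy":-6,"wz":0},{"tx":0,"ty":0,"tz":0,"wx":0,"wy":0,"wz":0}]'
python3 - <<'E'
from h import *
P={}
for n in('top','side'):
    p,d=manip.read_camera(n); cv2.imwrite(f'pics/{n}4.png',p[:,:,::-1]); Q=cloud(n,d).reshape(-1,3)
    near=(np.hypot(Q[:,0]-.528,Q[:,1]+.18)<.10)
    for lo,hi,t in((.145,.163,'cover'),(.2,.222,'handle')):
        q=Q[near&(Q[:,2]>lo)&(Q[:,2]<hi)]
        if len(q)>10:
            r=cv2.minAreaRect((q[:,:2]*1000).astype(np.float32)); print(n,t,len(q),np.round(r[0],1),np.round(r[1],1),round(r[2],1),np.median(q[:,2]).round(4))
st(); plan([(dk(0,.003,.29),Rlean(0)),(dk(0,.003,.181),Rlean(0))])
E
```

```text
clock: 8.75
tcp_pos: [0.5526, -0.3063, 0.3069]
tcp_rot: [[-0.179, 0.984, 0.008], [0.984, 0.179, -0.006], [-0.008, 0.006, -1.0]]
ft_force: [-0.1, -0.0, 0.2]
grip_width: 0.0002
side cover 1693 [ 531.5 -202.9] [122.9 124.8] 9.6 0.1517
side handle 260 [ 526.9 -184. ] [20.9 92.3] 11.1 0.2061
t 8.85 tcp [ 0.5515 -0.3067  0.3011] dock [-0.0005  0.1298  0.3011] F [ 0.7 -0.4 -0.1] w 0.0001
[[-0.178, 0.984, 0.001], [0.984, 0.178, 0.0], [0.0, 0.001, -1.0]] [-0.71  0.23  0.37  1.7   0.    0.68]
-- n 3
{"tx":0.042,"ty":-0,"tz":0.004,"wx":0,"wy":-0,"wz":0},
{"tx":0.042,"ty":-0,"tz":0.004,"wx":0,"wy":-0,"wz":0},
{"tx":0.043,"ty":-0,"tz":0.003,"wx":0.1,"wy":-0,"wz":0},
-- n 2
{"tx":-0,"ty":-0,"tz":0.055,"wx":-0,"wy":-0,"wz":0},
{"tx":-0,"ty":-0,"tz":0.054,"wx":-0,"wy":-0,"wz":0},
```

View pics/side4.png

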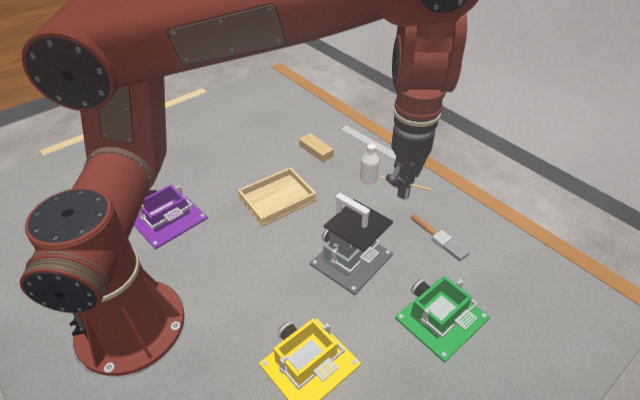

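The picture shows the cassette standing proud in the grey dock, with the handle clear at px (352,208). Next I'll open the gripper, move above the handle and go down.

```bash
python3 -m jog '[{"tx":0.042,"ty":0,"tz":0.004,"wx":0,"wy":0,"wz":0},{"tx":0.042,"ty":0,"tz":0.004,"wx":0,"wy":0,"wz":0},{"tx":0.043,"ty":0,"tz":0.003,"wx":0,"wy":0,"wz":0},{"tx":0,"ty":0,"tz":0,"wx":0,"wy":0,"wz":0},{"tx":0,"ty":0,"tz":0,"wx":0,"wy":0,"wz":0}]' 0.07 100
python3 -m jog '[{"tx":0,"ty":0,"tz":0.04,"wx":0,"wy":0,"wz":0},{"tx":0,"ty":0,"tz":0.03,"wx":0,"wy":0,"wz":0},{"tx":0,"ty":0,"tz":0.02,"wx":0,"wy":0,"wz":0},{"tx":0,"ty":0,"tz":0.019,"wx":0,"wy":0,"wz":0},{"tx":0,"ty":0,"tz":0,"wx":0,"wy":0,"wz":0}]'
python3 - <<'E'
from h import *
p,d=manip.read_camera('side'); cv2.imwrite('pics/side5.png',cv2.resize(p[130:300,270:470,::-1],None,fx=4,fy=4,interpolation=2)[:600]); st()
E
```

```text
clock: 9.48
tcp_pos: [0.5287, -0.1824, 0.2881]
tcp_rot: [[-0.177, 0.984, -0.001], [0.984, 0.177, 0.002], [0.002, -0.001, -1.0]]
ft_force: [-0.1, -0.6, 0.9]
grip_width: 0.0702
clock: 10.1
tcp_pos: [0.5282, -0.1821, 0.1785]
tcp_rot: [[-0.176, 0.984, -0.002], [0.984, 0.176, 0.003], [0.003, -0.002, -1.0]]
ft_force: [0.2, -0.1, 0.1]
grip_width: 0.0701
t 10.15 tcp [ 0.5287 -0.1822  0.1799] dock [-1.000e-04  3.300e-03  1.799e-01] F [-0.4 -0.6  0. ] w 0.0698
[[-0.177, 0.984, -0.0], [0.984, 0.177, 0.001], [0.002, -0.0, -1.0]] [-0.57 -0.02 -0.13  1.47  0.    0.83]
```

View pics/side5.png

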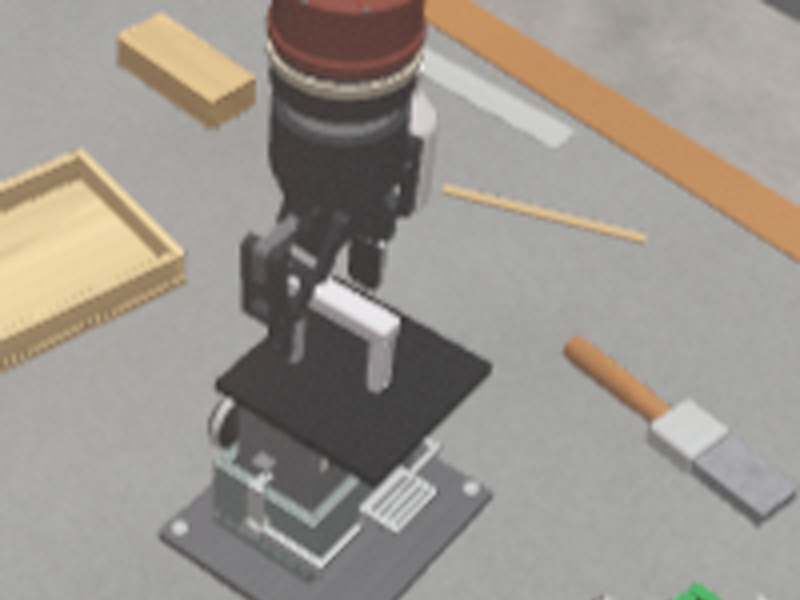

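The jaws straddle the handle bar. Next I'll grip, then lift straight up.

```bash
python3 -m jog '[{"tx":0,"ty":0,"tz":0,"wx":0,"wy":0,"wz":0},{"tx":0,"ty":0,"tz":0,"wx":0,"wy":0,"wz":0},{"tx":0,"ty":0,"tz":0,"wx":0,"wy":0,"wz":0},{"tx":0,"ty":0,"tz":0,"wx":0,"wy":0,"wz":0}]' 0 100
python3 -m jog '[{"tx":0,"ty":0,"tz":-0.01,"wx":0,"wy":0,"wz":0},{"tx":0,"ty":0,"tz":-0.02,"wx":0,"wy":0,"wz":0},{"tx":0,"ty":0,"tz":-0.02,"wx":0,"wy":0,"wz":0},{"tx":0,"ty":0,"tz":0,"wx":0,"wy":0,"wz":0}]'
python3 -m jog '[{"tx":0,"ty":0,"tz":-0.03,"wx":0,"wy":0,"wz":0},{"tx":0,"ty":0,"tz":-0.03,"wx":0,"wy":0,"wz":0},{"tx":0,"ty":0,"tz":-0.03,"wx":0,"wy":0,"wz":0},{"tx":0,"ty":0,"tz":0,"wx":0,"wy":0,"wz":0}]'
python3 - <<'E'
from h import *
p,d=manip.read_camera('side'); cv2.imwrite('pics/side6.png',cv2.resize(p[80:280,230:480,::-1],None,fx=3,fy=3,interpolation=2)); st()
E
```

```text
clock: 10.65
tcp_pos: [0.5292, -0.1819, 0.1809]
tcp_rot: [[-0.177, 0.984, 0.001], [0.984, 0.177, 0.0], [0.0, 0.001, -1.0]]
ft_force: [-0.5, -0.5, 1.9]
grip_width: 0.0163
clock: 11.15
tcp_pos: [0.5299, -0.1824, 0.233]
tcp_rot: [[-0.177, 0.984, 0.004], [0.984, 0.177, -0.001], [-0.002, 0.003, -1.0]]
ft_force: [-0.3, -0.6, -4.4]
grip_width: 0.0161
clock: 11.65
tcp_pos: [0.5297, -0.1824, 0.3221]
tcp_rot: [[-0.177, 0.984, 0.003], [0.984, 0.177, -0.001], [-0.001, 0.003, -1.0]]
ft_force: [0.8, 0.8, -4.0]
grip_width: 0.0161
t 11.7 tcp [ 0.5293 -0.1822  0.3202] dock [-0.0007  0.0033  0.3202] F [-0.3 -0.5 -3.8] w 0.0162
[[-0.177, 0.984, 0.001], [0.984, 0.177, 0.0], [0.0, 0.001, -1.0]] [-0.57  0.02  0.17  1.72  0.    0.83]
```

View pics/side6.png

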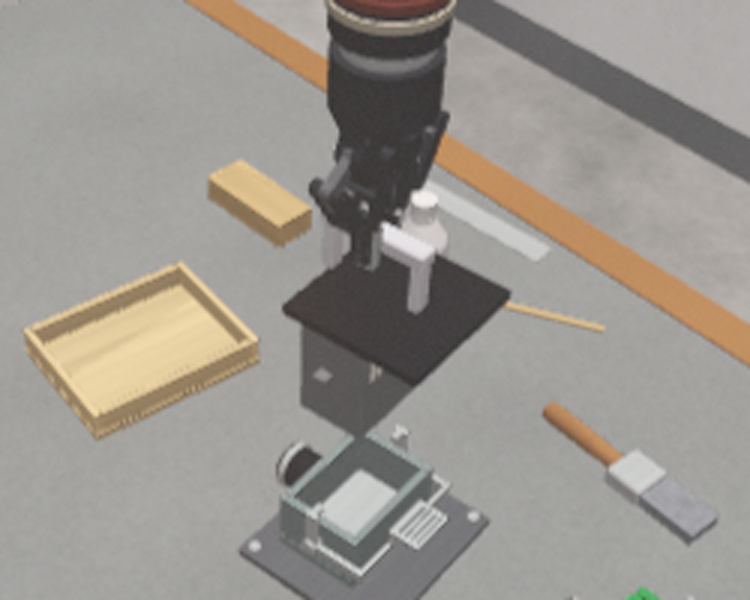

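Lifted clear. Next I'll move to above the tray, aligning the yaw.

Run:
```python
from h import *
t=np.radians(-5.7); y=np.array([np.cos(t),np.sin(t),0]); z=np.array([0,0,-1.]); R=np.stack([np.cross(y,z),y,z],1)
plan([([.516,.120,.30],R)],mm=.04)
```

```text
-- n 8
{"tx":0.037,"ty":0.005,"tz":0.003,"wx":0,"wy":-0,"wz":2},
{"tx":0.038,"ty":0.004,"tz":0.002,"wx":0,"wy":-0,"wz":2},
{"tx":0.038,"ty":0.002,"tz":0.003,"wx":0,"wy":-0,"wz":2},
{"tx":0.038,"ty":0.001,"tz":0.002,"wx":0,"wy":-0,"wz":2},
{"tx":0.038,"ty":-0,"tz":0.003,"wx":0,"wy":-0,"wz":2},
{"tx":0.038,"ty":-0.001,"tz":0.002,"wx":0,"wy":-0,"wz":2},
{"tx":0.037,"ty":-0.003,"tz":0.003,"wx":0,"wy":-0,"wz":2},
{"tx":0.037,"ty":-0.004,"tz":0.002,"wx":0.1,"wy":-0,"wz":1.9},
```

```bash
python3 -m jog '[{"tx":0.02,"ty":0.003,"tz":0.002,"wx":0,"wy":0,"wz":1},{"tx":0.037,"ty":0.004,"tz":0.003,"wx":0,"wy":0,"wz":2},{"tx":0.038,"ty":0.003,"tz":0.002,"wx":0,"wy":0,"wz":2},{"tx":0.038,"ty":0.002,"tz":0.003,"wx":0,"wy":0,"wz":2},{"tx":0.038,"ty":0.001,"tz":0.002,"wx":0,"wy":0,"wz":2},{"tx":0.038,"ty":0,"tz":0.003,"wx":0,"wy":0,"wz":2},{"tx":0.038,"ty":-0.001,"tz":0.002,"wx":0,"wy":0,"wz":2},{"tx":0.034,"ty":-0.003,"tz":0.003,"wx":0,"wy":0,"wz":2},{"tx":0.02,"ty":-0.002,"tz":0,"wx":0,"wy":0,"wz":1},{"tx":0,"ty":0,"tz":0,"wx":0,"wy":0,"wz":0}]'
python3 - <<'E'
from h import *
p,d=manip.read_camera('side'); cv2.imwrite('pics/side7.png',cv2.resize(p[40:260,180:430,::-1],None,fx=2.7,fy=2.7,interpolation=2))
st(); t=np.radians(-5.7); y=np.array([np.cos(t),np.sin(t),0]); z=np.array([0,0,-1.]); R=np.stack([np.cross(y,z),y,z],1)
plan([([.516,.120,.30],R)])
P=cloud('side',d).reshape(-1,3);q=P[(np.hypot(P[:,0]-.52,P[:,1]-.1)<.07)&(P[:,2]>.24)&(P[:,2]<.285)]
A=np.c_[q[:,:2],np.ones(len(q))]; print(len(q),np.linalg.lstsq(A,q[:,2],rcond=None)[0], np.median(q[:,2]))
E
```

```text
clock: 12.95
tcp_pos: [0.5182, 0.121, 0.2985]
tcp_rot: [[0.099, 0.995, -0.002], [0.995, -0.099, 0.001], [0.001, -0.002, -1.0]]
ft_force: [-0.1, -0.8, -4.6]
grip_width: 0.0164
t 13.0 tcp [0.5184 0.1201 0.2988] dock [-0.0435 -0.2961  0.2988] F [-0.4  0.2 -3.9] w 0.0166
[[0.099, 0.995, -0.002], [0.995, -0.099, 0.001], [0.0, -0.002, -1.0]] [-0.02 -0.07  0.04  1.69  0.    1.65]
-- n 1
{"tx":-0,"ty":-0.002,"tz":-0.001,"wx":-0.1,"wy":-0,"wz":-0},
1152 [0.00260487 0.01487751 0.26608994] 0.26879615007409413
```

View pics/side7.png

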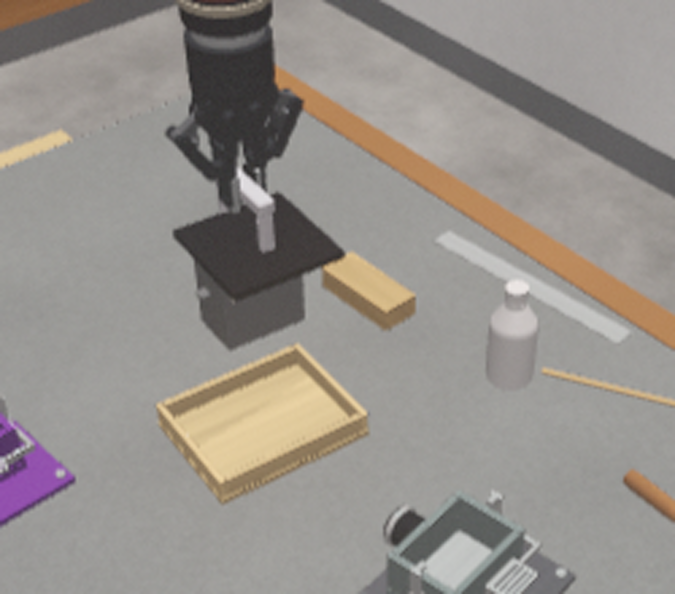

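It is level (cover slope under 0.015 rad) and above the tray. Now I'll lower it.

```bash
python3 -m jog '[{"tx":0,"ty":-0.002,"tz":0.02,"wx":0,"wy":0,"wz":0},{"tx":0,"ty":0,"tz":0.035,"wx":0,"wy":0,"wz":0},{"tx":0,"ty":0,"tz":0.035,"wx":0,"wy":0,"wz":0},{"tx":0,"ty":0,"tz":0.025,"wx":0,"wy":0,"wz":0},{"tx":0,"ty":0,"tz":0.012,"wx":0,"wy":0,"wz":0},{"tx":0,"ty":0,"tz":0.008,"wx":0,"wy":0,"wz":0},{"tx":0,"ty":0,"tz":0,"wx":0,"wy":0,"wz":0}]'
python3 -m jog '[{"tx":0,"ty":0,"tz":0.004,"wx":0,"wy":0,"wz":0},{"tx":0,"ty":0,"tz":0.002,"wx":0,"wy":0,"wz":0},{"tx":0,"ty":0,"tz":0,"wx":0,"wy":0,"wz":0}]' | egrep 'pos|force'
python3 -m jog '[{"tx":0,"ty":0,"tz":0.002,"wx":0,"wy":0,"wz":0},{"tx":0,"ty":0,"tz":0,"wx":0,"wy":0,"wz":0}]'| egrep 'pos|force'
```

```text
clock: 13.88
tcp_pos: [0.5172, 0.1199, 0.1657]
tcp_rot: [[0.101, 0.995, 0.001], [0.995, -0.101, 0.001], [0.001, 0.0, -1.0]]
ft_force: [0.3, -0.4, -4.6]
grip_width: 0.0165
tcp_pos: [0.5172, 0.1201, 0.1597]
ft_force: [-0.7, -0.4, -4.4]
tcp_pos: [0.5171, 0.1201, 0.1576]
ft_force: [0.2, 0.3, -3.9]
```

```bash
python3 -m jog '[{"tx":0,"ty":0,"tz":0.002,"wx":0,"wy":0,"wz":0},{"tx":0,"ty":0,"tz":0.002,"wx":0,"wy":0,"wz":0},{"tx":0,"ty":0,"tz":0,"wx":0,"wy":0,"wz":0}]' | egrep 'pos|force'
python3 -m jog '[{"tx":0,"ty":0,"tz":0.002,"wx":0,"wy":0,"wz":0},{"tx":0,"ty":0,"tz":0,"wx":0,"wy":0,"wz":0}]'| egrep 'pos|force'
```

```text
tcp_pos: [0.517, 0.1201, 0.1534]
ft_force: [0.8, -0.3, -4.6]
tcp_pos: [0.517, 0.1201, 0.1515]
ft_force: [0.1, 0.4, -4.4]
```

```bash
python3 -m jog '[{"tx":0,"ty":0,"tz":0.001,"wx":0,"wy":0,"wz":0},{"tx":0,"ty":0,"tz":0,"wx":0,"wy":0,"wz":0}]' | egrep 'pos|force'
python3 -m jog '[{"tx":0,"ty":0,"tz":0.001,"wx":0,"wy":0,"wz":0},{"tx":0,"ty":0,"tz":0,"wx":0,"wy":0,"wz":0}]'| egrep 'pos|force'
```

```text
tcp_pos: [0.5171, 0.1201, 0.1506]
ft_force: [0.5, 0.4, -4.1]
tcp_pos: [0.5174, 0.1202, 0.1503]
ft_force: [-2.5, 1.1, 3.6]
```

Touchdown: the force went from -4 to +3.6 N at the expected height. Release and retreat upward.

```bash
python3 -m jog '[{"tx":0,"ty":0,"tz":0,"wx":0,"wy":0,"wz":0},{"tx":0,"ty":0,"tz":0,"wx":0,"wy":0,"wz":0},{"tx":0,"ty":0,"tz":0,"wx":0,"wy":0,"wz":0},{"tx":0,"ty":0,"tz":0,"wx":0,"wy":0,"wz":0},{"tx":0,"ty":0,"tz":0,"wx":0,"wy":0,"wz":0}]' 0.06
python3 -m jog '[{"tx":0,"ty":0,"tz":-0.01,"wx":0,"wy":0,"wz":0},{"tx":0,"ty":0,"tz":-0.03,"wx":0,"wy":0,"wz":0},{"tx":0,"ty":0,"tz":-0.05,"wx":0,"wy":0,"wz":0},{"tx":0,"ty":0,"tz":-0.05,"wx":0,"wy":0,"wz":0},{"tx":0,"ty":0,"tz":-0.03,"wx":0,"wy":0,"wz":0},{"tx":0,"ty":0,"tz":0,"wx":0,"wy":0,"wz":0},{"tx":0,"ty":0,"tz":0,"wx":0,"wy":0,"wz":0}]'
python3 - <<'E'
from h import *
p,d=manip.read_camera('side'); cv2.imwrite('pics/side8.png',p[:,:,::-1])
P=cloud('side',d).reshape(-1,3);n=np.hypot(P[:,0]-.516,P[:,1]-.1)<.11
for lo,hi in((.112,.131),(.165,.185),(.024,.042)):
    q=P[n&(P[:,2]>lo)&(P[:,2]<hi)];r=cv2.minAreaRect((q[:,:2]*1000).astype(np.float32))
    A=np.c_[q[:,:2],np.ones(len(q))]; print(len(q),np.round(r[0],1),np.round(r[1],1),round(r[2],1),np.median(q[:,2]).round(4),np.linalg.lstsq(A,q[:,2],rcond=None)[0][:2].round(3))
for t in('glue_center','offcut_center','brush_grip'):
    r=manip.boxes_of('side',t)[:1]
    if r: u,v=r[0]['at'];print(t,np.round(r[0]['at']),np.round(px2w('side',u,v,d[int(v),int(u)]),3))
st()
E
```

```text
clock: 16.25
tcp_pos: [0.5172, 0.1201, 0.1497]
tcp_rot: [[0.101, 0.995, 0.001], [0.995, -0.101, 0.001], [0.001, 0.001, -1.0]]
ft_force: [0.5, 0.0, 0.3]
grip_width: 0.0598
clock: 17.12
tcp_pos: [0.517, 0.12, 0.3192]
tcp_rot: [[0.101, 0.995, 0.0], [0.995, -0.101, 0.001], [0.001, 0.0, -1.0]]
ft_force: [-0.9, 0.1, 0.3]
grip_width: 0.0601
1208 [512.4  97.1] [125.1 120.5] 83.6 0.1206 [0.007 0.013]
177 [514.5 117.2] [93.5 18.2] 83.8 0.1745 [ 0.238 -0.006]
538 [514.2 120.1] [151.2 187. ] 83.5 0.0305 [0.004 0.007]
glue_center [368. 165.] [ 0.765 -0.004  0.077]
offcut_center [316. 148.] [0.739 0.208 0.029]
brush_grip [274. 207.] [0.485 0.094 0.006]
t 17.32 tcp [0.5166 0.12   0.3186] dock [-0.0417 -0.2962  0.3186] F [-0.4 -0.3  0.5] w 0.06
[[0.101, 0.995, -0.001], [0.995, -0.101, 0.001], [0.001, -0.001, -1.0]] [-0.02 -0.07  0.08  1.72  0.    1.65]
```

View pics/side8.png

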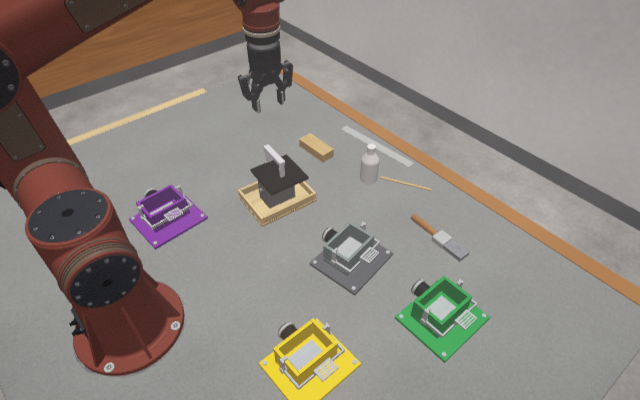

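The cassette stands upright at the middle of the tray at px (277,185). The bottle, offcut and brush are at their original pixels, and the gripper is clear. (The "brush" hit at (274,207) is a false detection on the tray.)

```bash
python3 -c "
from cell import manip
print(manip.close_job())"
```

```text
the job is handed in; nothing more can be done
None
```

I handed the job in at about 17.3 s. The cassette stands upright on the tray floor and the gripper is clear of everything. The system reports no verdict, so this rests on my own checks.

**What I did:** I pressed the tab of the grey dock with the shut fingers, leaning about 48° in under the cover. The cassette sprang up about 14 mm. I then lifted it by the handle, set it down in the tray with a light touchdown of about 8 N, let go and backed off.

**Last checks:**
- **Position:** the cassette's centre is within a few millimetres of the tray's middle.
- **Upright and seated:** the cover slopes about 0.015 rad, and its top reads 0.121 m against 0.123 m expected. The side camera reads 1–2 mm low, so this fits the cassette sitting on the tray floor.
- **Robot clear:** the wrist force was close to zero, with the fingertips about 130 mm above the handle.
- **Bystanders:** the glue bottle and offcut were found within about 10 mm of where they started. I judged the brush unmoved from the picture only, because the network's final brush detection landed on the tray.

**What went wrong along the way:**
- The first row command was refused because it left out some of the six keys.
- The first approach to the tab ran into the end of joint 4's range. I fitted the arm's geometry from logged poses and used a different approach path.

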